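# Pile the last tasting board and open the safety-capped sanitiser jug

### The arm

A 6-joint arm with a two-finger parallel gripper is mounted at the origin on the work surface. World frame = base frame: x ahead of the robot, y to its left, z up, the work surface at z = 0. Lengths are in mm, angles in rad, forces in N, time in s.
With the tool pointing down it reaches from about 350 to 875 mm from the base axis. Payload 4.2 kg.
Tool frame: the origin (TCP) lies at the very end of the fingers, on their centre line; the grasp point (between the pads) lies 19 mm behind it; z points along the fingers, y is the direction in which the jaws open and shut (so a half turn about z gives the same grasp; the last joint's range is limited). The gripper opens to 85 mm and grips with 20 to 120 N. Pads are 22 mm wide; open, the fingers measure 114 mm over their backs; the gripper's body (76 mm by 85 mm) begins 54 mm behind the grasp point. The pads swing forward as they close: fully open they stand 13 mm farther back than shut.
Start: joints at [-1.041, 0.385, 0.008, 0, -1.194, -0.259], TCP at [167.205, -602.197, 210.112] pointing down, gripper open.
Joint ranges: [-3.14, 3.14], [-1.21, 2.06], [-1.07, 1.41], [-3.16, 2.05], [-2.99, -0.16], [-3.1, 3.1]. Speed limits (rad/s): [2.79, 2.79, 3.14, 3.14, 3.14, 3.14].

### API

Orientations are given as a unit quaternion [x, y, z, w].
In Python, from bench import arm, optics, job gives the robot as it stands.
- The arm moves only by the tool send_rows, never from a script. Its argument "steps" is a list that holds one entry, the list of rows, each a list of 5 numbers: the shift along the tool's x, y, z in cm, then the turn about the tool's z in rad, then the opening, from 0 (shut) to 1 (fully open). A call has 1 to 10 rows; each row shifts and turns the pose as measured when the row begins, along the tool's axes as they then stand; what a row does not reach is not made up. A row lasts 1/12 s, in which the tool goes at most 41.7 mm and 7.16 degrees, less where a joint would pass 70% of its speed; a pose out of reach is approached as far as the arm can. A call with a gripper value outside its range is refused whole. The fingers move at their own pace and stop on an object; the grip force is fixed at half the most. Time passes only in rows, so rows that do not move let the fingers close. It gives the time, the measured TCP pose, the force and the opening at its end, in the units of the state.
- arm.read_state(): the state, without advancing time (a new reading comes with each control period).
- optics.get_image(name): name is "side" or "top"; returns (picture, depth): 480x640x3 uint8, blue, green, red; 480x640 float32, mm along the optical axis (not along the pixel's ray), 0 where there is no reading.
- optics.get_calibration(name): a dict with "K" (3x3 intrinsics, pixels), "k1" (the pictures are not rectified: a ray, as slopes to the right and down, at radius r is drawn at 1 + k1 r^2 times it, then the intrinsics apply), "rvec" (rotation vector, rad) and "tvec" (3), from world to camera coordinates, as OpenCV has them. Camera axes: x right, y down, z forward; pixel columns grow to the right and rows downward; lengths in mm; the calibration is good to about 2 mm. A picture is of the moment at which its call begins. get_calibration takes no time and is no camera call.
- job.job_done(): hands the job in, once; it reports no verdict.
The state is a dict: "clock": time; "joints": joint angles; "joint_vel": joint speeds; "joint_efforts": joint torques, N m; "position": TCP position; "ee_rot": TCP orientation; "contact_force": force on the tool from outside, world axes, zero at the start; "wrist_torque": the same for the moment, N m; "gripper_width": finger opening in mm.
Only numpy, scipy, OpenCV 4.12 (cv2) and the standard library are available. Lean on these libraries where they do the work, as an engineer would, in place of code of your own. Each camera call takes 0.05 s, during which the arm holds its last target. There are 200 camera calls.

### The job

The tasting boards are about to be sanitised: first lay the loose blue board squarely on the pile, its edges in line with the green board's (set it down and let go, do not drop it). Then open the sanitiser jug: press its red safety cap down, twist it counter-clockwise until it is free, lift it, and finish while still holding the cap upright about a hand's breadth straight above the neck, so that a colleague can dose from the jug. Keep the pile and all the other things on the bench where they are.

Things in the scene. Friction and masses are not known exactly. Their poses are not given: they have to be found in the camera images.
- board_center (a point): Centre (half-way up) of the loose blue tasting board: rigid plastic slab 130 long (its x) x 60 wide (its y) x 14 thick (z up), 105 g, lying flat on the bench. A small black dot marks one end; either way round is right.
- board: The same blue board; origin at the centre of its underside, x along its length.
- pile_top_center (a point): Centre (half-way up) of the green tasting board, the top of the pile: same 130 x 60 x 14 size, x along its length, y across, z up. Its upper face is 28 above the bench. A board laid squarely on it has its centre 14 above this point.
- pile_top: The same green board; origin at the centre of its underside.
- pile_low: White tasting board of the same size under the green one, lying on the bench; origin at the centre of its underside.
- jug: White square jug (104 x 104) with a blue band, fixed in a steel holder (124 x 124, 40 high) that is bolted to the bench, so neither can move. Origin under its centre on the bench, z up. Flat body to 104 high, then a cone narrowing to the neck at 124 high, neck 34 wide. Whole jug with cap is 172 high.
- cap_center (a point): Centre (half-way up) of the red round cap: 56 across with fine ribs, 30 high, 30 g, white turn arrows on top, z up. Seated, its underside is 142 and its top 172 above the bench. Grip it round the sides, in any direction. Push-and-turn cap: two lugs inside sit in notches of the neck; unpressed, it neither lifts nor turns more than a few degrees.
- cap: The same cap; origin at the centre of its underside. Its x starts along the jug's x, within a few degrees. Kept pressed, it turns counter-clockwise seen from above; turned by 55 to 125 degrees (hard stops lie beyond, and clockwise) it is free and lifts straight off. Let up before 55 degrees it springs back and locks.
- cap_seat (a point): Point on the jug's axis, fixed to the jug, where the cap's centre is when the cap is on: 157 above the bench.
- plunger (a joint): Spring plunger in the jug's neck, under the cap: how far the cap is pressed down, m. 0 with the cap locked on; from 0.0065 on the cap can turn; the neck stops it at about 0.010; -0.003 when the cap is off. The push needed is about 5 N at first and 10 N at 0.008.
- jar_a: Bystander: round amber nut jar with black lid, 74 wide, 115 high (mm); origin at the centre of its underside. Leave it where it is.
- jar_b: Bystander: round brown nut jar with black lid, 74 wide, 115 high (mm); origin at the centre of its underside. Leave it where it is.
- tin: Bystander: small orange tin with steel lid, 66 wide, 66 high (mm); origin at the centre of its underside. Leave it where it is.
- tape: Bystander: cardboard-coloured tape roll lying flat, 84 across, 30 high (mm); origin at the centre of its underside. Leave it where it is.
- gift_box: Bystander: orange gift box with red band, 150 x 110 x 60 (mm); origin at the centre of its underside. Leave it where it is.
- snack_box: Bystander: small yellow box with red patch, 100 x 70 x 35 (mm); origin at the centre of its underside. Leave it where it is.
There are look-alikes about, which are no part of the job. What is shaped like the cap but black is not meant. There is more than one size of the board; the job needs the larger.

How it is judged:
By the outcome, as a careful person would: the job done as asked, in the order asked, and still so for the second after the job is handed in, while the arm keeps its last pose, push and grip.
It also fails if it takes over 53 s, if anything falls off the work surface, if the arm or the gripper's body presses on something with over 40 N, if the wrist force passes 120 N, or if a joint passes its speed limit or range.

## Working session

There is one attempt and no reset: what is moved stays moved. The work goes in short steps, Python scripts to look and compute and a tool call to move; the robot and the scene stay as the last step left them, time stands still between calls to the robot, and variables do not carry over. Pictures are saved under pics/ and viewed, about 8 in all and at most 12, crops included, and the job is handed in when it is done.

Besides the shell and the picture viewer there is one more tool, called after "Call:" in YAML: its name, and indented under it one key for each argument. send_rows: Moves the arm, as the interface text tells. Its arguments: {"type":"object","properties":{"steps":{"type":"array","items":{"type":"array","items":{"type":"array","items":{"type":"number"}}}}},"required":["steps"]}

```bash
ls; mkdir -p pics; cat > h.py <<'E'
import numpy as np, cv2
from bench import arm, optics, job
def cal(n):
    c=optics.get_calibration(n); R=cv2.Rodrigues(np.array(c["rvec"],float))[0]
    return np.array(c["K"],float),float(c["k1"]),R,np.array(c["tvec"],float).ravel()
def ray(n,uv):
    K,k1,R,t=cal(n)
    p=cv2.undistortPoints(np.array(uv,float).reshape(-1,1,2),K,np.array([k1,0,0,0,0.]))[:,0]
    return p,R,t
def at_depth(n,uv,d):
    p,R,t=ray(n,uv); d=np.ravel(d)
    return (np.c_[p*d[:,None],d]-t)@R
def at_z(n,uv,z):
    p,R,t=ray(n,uv); o=-R.T@t; v=np.c_[p,np.ones(len(p))]@R
    return o+v*((z-o[2])/v[:,2])[:,None]
def proj(n,X):
    c=optics.get_calibration(n);K,k1,R,t=cal(n)
    return cv2.projectPoints(np.array(X,float).reshape(-1,1,3),np.array(c["rvec"],float),t,K,np.array([k1,0,0,0,0.]))[0][:,0]
E
python3 - <<'E'
from h import *
for n in("top","side"):
    im,d=optics.get_image(n); cv2.imwrite(f"pics/{n}0.png",im); np.save(f"pics/{n}0.npy",d)
    K,k1,R,t=cal(n); print(n,K.tolist(),k1,-R.T@t,R[2])
print(arm.read_state())
E
```

```text
pics
top [[610.3829669418828, 0.0, 317.6883367201483], [0.0, 610.3829669418828, 241.77071536512616], [0.0, 0.0, 1.0]] -0.10777649092474434 [ 366.36938412   22.47709862 1459.7289196 ] [ 0.14200847  0.00549238 -0.9898502 ]
side [[619.7669457380872, 0.0, 308.75225531809247], [0.0, 619.7669457380872, 244.6737897499948], [0.0, 0.0, 1.0]] 0.05656662892577495 [-261.65178067  901.98208068  822.45809213] [ 0.58698413 -0.62698596 -0.51218964]
{'clock': 0.1, 'joints': array([-1.04143318e+00,  3.85474028e-01,  6.76846726e-03, -4.05543423e-04,
       -1.19397735e+00, -2.58605349e-01]), 'joint_vel': array([ 0.00044711, -0.00156673,  0.00396402,  0.00155184, -0.00060109,
        0.00172409]), 'joint_efforts': array([-1.02170456e-03, -3.93320382e+01,  1.88927865e+01,  4.19800133e+00,
       -2.63350994e-03,  7.76511740e-06]), 'position': array([ 167.02889007, -601.69694311,  209.14110832]), 'ee_rot': array([-1.34891586e-01,  9.90859897e-01,  9.43371087e-04, -1.88065837e-04]), 'contact_force': array([ 0.58450494,  0.68875995, -0.95048385]), 'wrist_torque': array([ 0.00345291,  0.0041999 , -0.00353698]), 'gripper_width': 85.50670668551359}
```

View pics/top0.png

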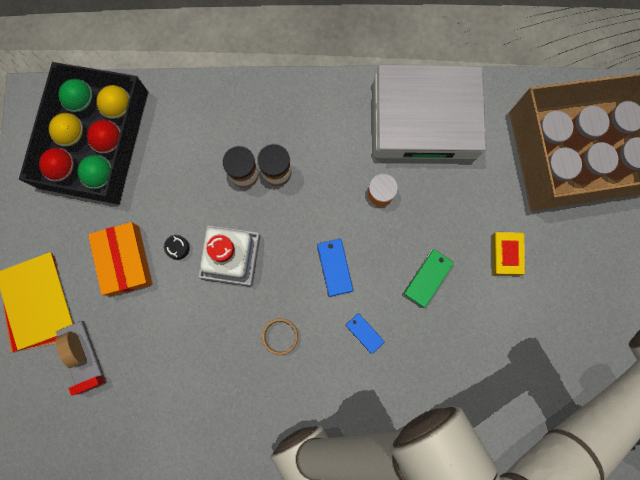

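View pics/side0.png

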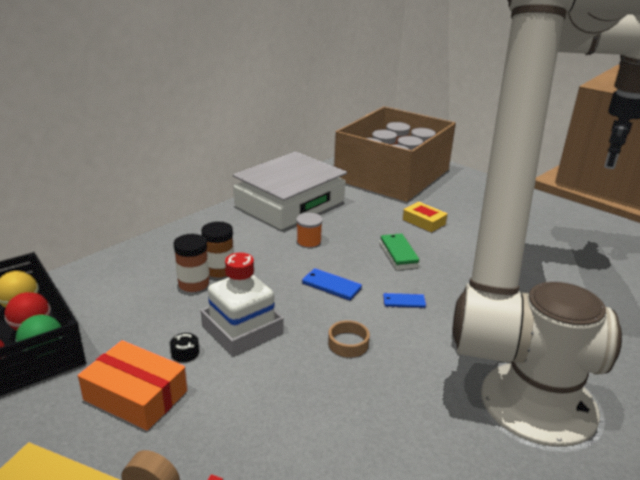

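Top view: the blue candidates are the larger board at (335,267) and a smaller one at (365,333); the job needs the larger. The red cap is on the jug at (220,248), and the black look-alike at (176,247) is not meant. The green pile is at (428,278). The side view agrees. I'll measure and confirm with a crop.

```bash
cat >> h.py <<'E'
HUE={"blue":(100,125),"green":(50,80),"red":None}
def blobs(n,im,col,z,box=None,amin=150):
    "rectified min-area rects (mm) of coloured blobs, pixels taken onto plane z"
    h=cv2.cvtColor(im,cv2.COLOR_BGR2HSV); H=h[...,0].astype(int)
    m=((H<6)|(H>174)) if col=="red" else (H>=HUE[col][0])&(H<=HUE[col][1])
    m=(m&(h[...,1]>130)&(h[...,2]>60)).astype(np.uint8)
    if box: k=np.zeros_like(m); k[box[1]:box[3],box[0]:box[2]]=1; m*=k
    out=[]
    for c in cv2.findContours(m,cv2.RETR_EXTERNAL,cv2.CHAIN_APPROX_NONE)[0]:
        if cv2.contourArea(c)<amin: continue
        P=at_z(n,c[:,0].astype(float),z)[:,:2].astype(np.float32)
        (cx,cy),(w,l),a=cv2.minAreaRect(P)
        if w>l: w,l=l,w; a+=0
        else: a+=90   # a: direction of the long side
        out.append(dict(px=c[:,0].mean(0).round(1),c=np.round([cx,cy],1),size=np.round([l,w],1),ang=round((a+90)%180-90,1),circ=np.round(cv2.minEnclosingCircle(P)[0]+(cv2.minEnclosingCircle(P)[1],),1)))
    return out
E
python3 - <<'E'
from h import *
im=cv2.imread("pics/top0.png"); d=np.load("pics/top0.npy"); s=cv2.imread("pics/side0.png"); ds=np.load("pics/side0.npy")
for n,I,D in(("top",im,d),("side",s,ds)):
  for col,z,box in(("blue",14,None),("green",28,(290,200,480,400) if n=="top" else (370,225,430,270)),("red",172,(195,220,250,285) if n=="top" else (215,245,265,285))):
    for b in blobs(n,I,col,z,box,100):
        u,v=b["px"].round().astype(int); print(n,col,b,"depthpt",at_depth(n,[(u,v)],np.median(D[v-2:v+3,u-2:u+3])).round(1))
# jug holder orientation: corners of the holder seen in top
for nm,px in(("jarA",(239,160)),("jarB",(274,160)),("tin",(383,188)),("tape",(280,320)),("snack",(509,253)),("bcap",(176,246))):
    print(nm,at_depth("top",[px],d[px[1],px[0]]).round())
a=cv2.resize(im[205:355,160:470],None,fx=2.5,fy=2.5,interpolation=cv2.INTER_CUBIC); cv2.imwrite("pics/crop1.png",a)
E
```

```text
top blue {'px': array([364.6, 333.3]), 'c': array([356.6, -78.9]), 'size': array([91.3, 41.8]), 'ang': 42.0, 'circ': array([357. , -78.7,  49. ])} depthpt [[356.8 -80.2   9.4]]
top blue {'px': array([334.6, 267.1]), 'c': array([512.9,  -9.7]), 'size': array([130. ,  59.5]), 'ang': 12.6, 'circ': array([512.5,  -8.7,  69.2])} depthpt [[512.8 -10.4  16. ]]
top green {'px': array([428.5, 278.2]), 'c': array([ 484.5, -230.5]), 'size': array([129.2,  58.9]), 'ang': -34.3, 'circ': array([ 483.7, -231.7,   69.1])} depthpt [[ 484.3 -229.    29.1]]
top red {'px': array([218.6, 246. ]), 'c': array([538.6, 238.4]), 'size': array([56.2, 56. ]), 'ang': 89.8, 'circ': array([538.7, 238.4,  29.6])} depthpt [[542.8 240.5 172.5]]
side blue {'px': array([241.2, 313.8]), 'c': array([572.3, 227. ]), 'size': array([138.4,  74.4]), 'ang': 39.0, 'circ': array([592.3, 202.3,  69.4])} depthpt [[493.7 283.7  84.7]]
side blue {'px': array([404.2, 299.9]), 'c': array([351.1, -66.4]), 'size': array([90.1, 47.9]), 'ang': 42.1, 'circ': array([351.6, -67.9,  48.3])} depthpt [[353.8 -70.9   9.8]]
side blue {'px': array([331.7, 283.6]), 'c': array([5.087e+02, 5.000e-01]), 'size': array([132.5,  69.3]), 'ang': 12.4, 'circ': array([508.4,   2. ,  72.4])} depthpt [[505.    1.7  14. ]]
side green {'px': array([399.4, 248.9]), 'c': array([ 478.9, -218.9]), 'size': array([132.7,  57.3]), 'ang': -34.6, 'circ': array([ 480.9, -217. ,   69.2])} depthpt [[ 476.9 -214.9   28.7]]
side red {'px': array([238.6, 264.1]), 'c': array([523.5, 258.4]), 'size': array([93.4, 54.4]), 'ang': -39.6, 'circ': array([524.5, 259.4,  46.9])} depthpt [[526.6 256.3 173. ]]
jarA [[749. 209. 111.]]
jarB [[745. 128. 123.]]
tin [[ 692. -123.   69.]]
tape [[388. 119.  31.]]
snack [[ 541. -422.   39.]]
bcap [[563. 368.  28.]]
```

View pics/crop1.png

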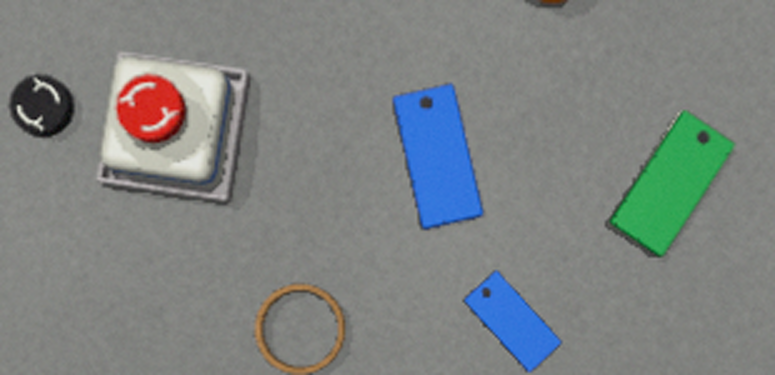

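The crop confirms it: the larger blue board measures 130 x 59.5 mm, the smaller one 91 x 42, and the red cap sits on the jug with the black one beside it on the bench. Moving towards the board.

```bash
cat >> h.py <<'E'
from scipy.spatial.transform import Rotation as Ro
def go(x,y,z,yang=None):
    s=arm.read_state(); R=Ro.from_quat(s["ee_rot"]).as_matrix()
    d=R.T@(np.array([x,y,z])-s["position"])/10
    a=np.degrees(np.arctan2(R[1,1],R[0,1])); t=0
    if yang is not None: t=-np.radians((yang-a+90)%180-90)
    print("shift cm",d.round(2),"turn",round(t,3),"| pos",s["position"].round(1),"yang",a.round(1),"tilt",np.degrees(np.arccos(-R[2,2])).round(2),"F",s["contact_force"].round(1),"w",round(s["gripper_width"],1),"t",round(s["clock"],2),"j6",s["joints"][5].round(2))
E
```

Call:
send_rows:
  steps:
    - [[-2.7, 2.65, 0.5, 0, 1], [-2.7, 2.65, 0.5, 0, 1], [-2.7, 2.65, 0.5, 0, 1], [-2.7, 2.65, 0.5, 0, 1], [-2.7, 2.65, 0.5, 0, 1], [-2.7, 2.65, 0.5, 0, 1], [-2.7, 2.65, 0.5, 0, 1], [-2.7, 2.65, 0.5, 0, 1], [-2.7, 2.65, 0.5, 0, 1], [-2.7, 2.65, 0.5, 0, 1]]

```text
clock: 0.93
position: [358.9, -265.7, 152.4]
ee_rot: [-0.127, 0.992, 0.003, -0.002]
contact_force: [0.8, -0.5, 0.5]
gripper_width: 85.7
```

```bash
python3 -c "
from h import *
go(512.9,-9.7,80,102.6)"
```

```text
shift cm [-21.39  20.83   7.3 ] turn 0.036 | pos [ 358.9 -265.7  152.4] yang 104.6 tilt 0.42 F [ 0.8 -0.5  0.5] w 85.7 t 0.93 j6 -1.04
```

Call:
send_rows:
  steps:
    - [[-2.7, 2.6, 0.9, 0.005, 1], [-2.7, 2.6, 0.9, 0.005, 1], [-2.7, 2.6, 0.9, 0.005, 1], [-2.7, 2.6, 0.9, 0.005, 1], [-2.7, 2.6, 0.9, 0.005, 1], [-2.7, 2.6, 0.9, 0.005, 1], [-2.7, 2.6, 0.9, 0.005, 1], [-2.0, 2.0, 0.9, 0, 1], [0, 0, 0, 0, 1], [0, 0, 0, 0, 1]]

```text
clock: 1.77
position: [520.2, 1.1, 75.6]
ee_rot: [-0.114, 0.993, 0.002, -0.003]
contact_force: [-0.3, -0.3, 0.3]
gripper_width: 85.5
```

```bash
python3 -c "
from h import *
go(512.9,-9.7,80,102.6)"
```

```text
shift cm [ 0.96 -0.89 -0.44] turn 0.009 | pos [520.2   1.1  75.6] yang 103.1 tilt 0.42 F [-0.3 -0.3  0.3] w 85.5 t 1.77 j6 -1.65
```

Call:
send_rows:
  steps:
    - [[0.9, -0.85, 0, 0.009, 1], [0, 0, 2.0, 0, 1], [0, 0, 2.0, 0, 1], [0, 0, 1.5, 0, 1], [0, 0, 0, 0, 1], [0, 0, 0, 0, 1]]

```text
clock: 2.27
position: [509.0, -14.9, 20.6]
ee_rot: [-0.107, 0.994, 0.003, -0.003]
contact_force: [-0.9, 0.5, -0.3]
gripper_width: 85.3
```

```bash
python3 -c "
from h import *
go(512.9,-9.7,2,102.6); print(arm.read_state()['joints'].round(2))"
```

```text
shift cm [-0.5   0.41  1.86] turn -0.006 | pos [509.  -14.9  20.6] yang 102.2 tilt 0.43 F [-0.9  0.5 -0.3] w 85.3 t 2.27 j6 -1.64
[ 0.29  0.42 -0.5  -0.01 -0.66 -1.64]
```

Call:
send_rows:
  steps:
    - [[-0.4, 0.3, 0.5, -0.006, 1], [0, 0, 0.5, 0, 1], [0, 0, 0, 0, 1], [0, 0, 0, 0, 1]]

```text
clock: 2.6
position: [513.4, -12.4, 12.9]
ee_rot: [-0.108, 0.994, 0.003, -0.0]
contact_force: [-0.0, 0.2, 0.2]
gripper_width: 85.3
```

```bash
python3 -c "
from h import *
go(512.9,-9.7,2,102.6)"
```

```text
shift cm [-0.02  0.27  1.09] turn -0.003 | pos [513.4 -12.4  12.9] yang 102.5 tilt 0.32 F [-0.   0.2  0.2] w 85.3 t 2.6 j6 -1.63
```

Call:
send_rows:
  steps:
    - [[0, 0.25, 0.5, 0, 1], [0, 0, 0.5, 0, 1], [0, 0, 0, 0, 1], [0, 0, 0, 0, 1]]

```text
clock: 2.93
position: [513.7, -9.2, 3.1]
ee_rot: [-0.109, 0.994, 0.003, 0.001]
contact_force: [-0.6, 0.3, 0.0]
gripper_width: 85.2
```

```bash
python3 -c "
from h import *
go(512.9,-9.7,2,102.6)"
```

```text
shift cm [ 0.09 -0.03  0.11] turn -0.002 | pos [513.7  -9.2   3.1] yang 102.5 tilt 0.36 F [-0.6  0.3  0. ] w 85.2 t 2.93 j6 -1.64
```

Good. Closing.

Call:
send_rows:
  steps:
    - [[0.05, 0, 0.1, 0, 0.5], [0, 0, 0, 0, 0.2], [0, 0, 0, 0, 0], [0, 0, 0, 0, 0], [0, 0, 0, 0, 0], [0, 0, 0, 0, 0], [0, 0, 0, 0, 0], [0, 0, 0, 0, 0]]

```text
clock: 3.6
position: [513.3, -9.1, 2.1]
ee_rot: [-0.109, 0.994, 0.003, 0.001]
contact_force: [-0.0, -0.4, 0.0]
gripper_width: 0.1
```

Call:
send_rows:
  steps:
    - [[0, 0, -0.5, 0, 0], [0, 0, -1.0, 0, 0], [0, 0, -2, 0, 0], [0, 0, -2, 0, 0], [0, 0, -2, 0, 0], [0, 0, -1, 0, 0], [0, 0, 0, 0, 0], [0, 0, 0, 0, 0]]

```text
clock: 4.27
position: [513.3, -9.9, 95.6]
ee_rot: [-0.109, 0.994, 0.003, 0.002]
contact_force: [0.3, 0.4, 0.7]
gripper_width: 0.4
```

```bash
python3 - <<'E'
from h import *
go(484.5,-230.5,90,55.7)
im,d=optics.get_image("side"); cv2.imwrite("pics/side1.png",cv2.resize(im[150:350,220:480],None,fx=2.5,fy=2.5))
im,d=optics.get_image("top"); cv2.imwrite("pics/top1.png",im)
for z in (50,80): print([b for b in blobs("top",im,"blue",z,(280,200,480,330))])
E
```

```text
shift cm [  7.6  -20.91   0.41] turn 0.817 | pos [513.3  -9.9  95.6] yang 102.5 tilt 0.4 F [0.3 0.4 0.7] w 0.4 t 4.27 j6 -1.64
[{'px': array([358.8, 324.3]), 'c': array([371.8, -63.1]), 'size': array([49.2, 40.6]), 'ang': 42.1, 'circ': array([372.6, -63.9,  30.3])}, {'px': array([337.9, 282.8]), 'c': array([474.2, -16.8]), 'size': array([58.1, 55. ]), 'ang': -77.8, 'circ': array([474.4, -16.3,  37.3])}]
[{'px': array([358.8, 324.3]), 'c': array([371.6, -61.3]), 'size': array([48.1, 39.8]), 'ang': 42.1, 'circ': array([372.4, -62. ,  29.7])}, {'px': array([337.9, 282.8]), 'c': array([471.9, -16. ]), 'size': array([56.8, 53.8]), 'ang': -77.8, 'circ': array([472.1, -15.5,  36.5])}]
```

View pics/side1.png

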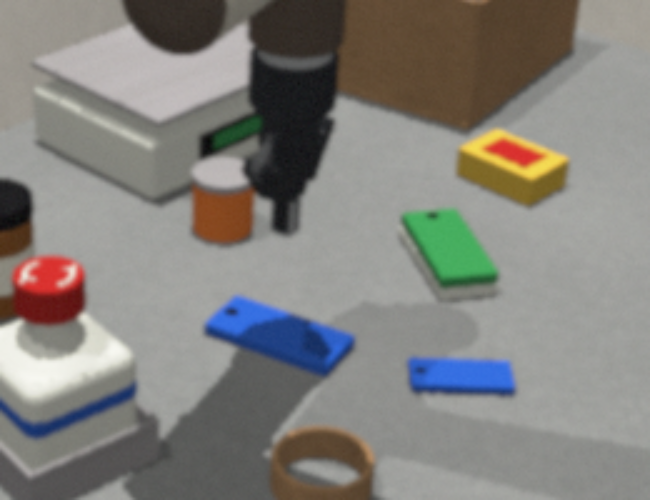

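```bash
python3 - <<'E'
from h import *
s=arm.read_state(); p=s["position"]; 
for n in("side","top"): print(n,proj(n,[p,p+[0,0,50]]).round(1))
im=cv2.imread("pics/top1.png"); 
b=cv2.imread("pics/side1.png"); u=(proj("side",[p])[0]-[220,150])*2.5; print(u)
# tip in side picture (px 334,236): depth
_,d=optics.get_image("side"); 
for v in range(226,246,2): print(v,[int(d[v,c]) for c in (330,332,334,336,338)], at_depth("side",[(334,v)],d[v,334]).round())
a=im[180:340,260:480]; cv2.imwrite("pics/t1c.png",cv2.resize(a,None,fx=3,fy=3))
E
```

```text
side [[334.2 251. ]
 [335.2 231.7]]
top [[335.6 263.4]
 [336.1 260.9]]
[285.61433743 252.45916728]
226 [1314, 1319, 1332, 1345, 1353] [[496.  15. 175.]]
228 [1323, 1330, 1337, 1345, 1348] [[497.  13. 169.]]
230 [1333, 1335, 1340, 1348, 1360] [[497.  12. 164.]]
232 [1360, 1356, 1360, 1364, 1365] [[507.   1. 151.]]
234 [1362, 1366, 1357, 1365, 1367] [[504.   4. 148.]]
236 [1367, 1364, 1356, 1365, 1364] [[501.   7. 145.]]
238 [1365, 1365, 1370, 1373, 1375] [[508.  -1. 134.]]
240 [1369, 1367, 1368, 1366, 1377] [[505.   1. 131.]]
242 [1376, 1380, 1375, 1380, 1384] [[507.  -1. 124.]]
244 [1608, 1382, 1373, 1377, 1609] [[505.   2. 121.]]
```

View pics/t1c.png

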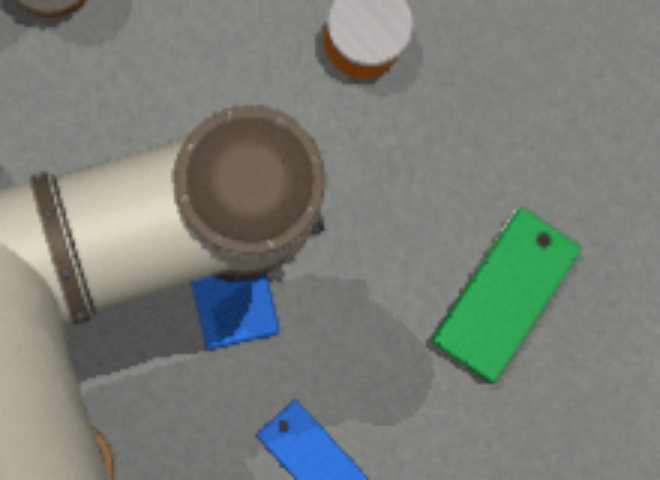

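The gripper closed over the board without touching it: the side depth puts the finger tips about 20 mm above the reported TCP, and the board hasn't moved. I'll reopen to about 70 mm and go down until light contact.

Call:
send_rows:
  steps:
    - [[0, 0, 0, 0, 0.83], [0, 0, 0, 0, 0.83], [0, 0, 0, 0, 0.83], [0, 0, 1.0, 0, 0.83], [0, 0, 2.0, 0, 0.83], [0, 0, 2.0, 0, 0.83], [0, 0, 2.0, 0, 0.83], [0, 0, 1.0, 0, 0.83], [0, 0, 0, 0, 0.83], [0, 0, 0, 0, 0.83]]

```text
clock: 5.25
position: [509.0, -10.6, 3.4]
ee_rot: [-0.109, 0.994, 0.002, -0.004]
contact_force: [0.8, -0.6, -0.0]
gripper_width: 70.7
```

```bash
python3 - <<'E'
from h import *
go(512.9,-9.7,0,102.6)
im,d=optics.get_image("side"); cv2.imwrite("pics/side2.png",cv2.resize(im[190:310,270:410],None,fx=5,fy=5,interpolation=cv2.INTER_CUBIC))
E
```

```text
shift cm [-0.4   0.    0.34] turn -0.002 | pos [509.  -10.6   3.4] yang 102.5 tilt 0.55 F [ 0.8 -0.6 -0. ] w 70.7 t 5.25 j6 -1.64
```

View pics/side2.png

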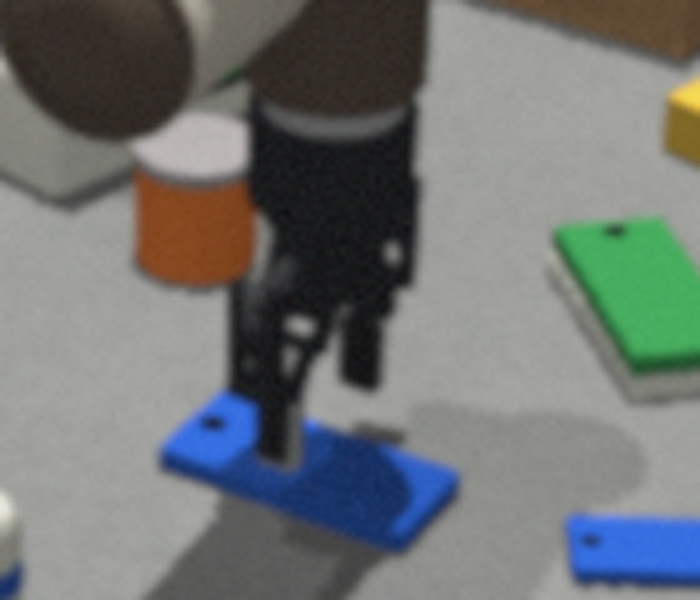

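The picture shows both tips well above the board: the near tip is at crop (278,465), which is px (325.6,283), still over the blue surface.

```bash
python3 - <<'E'
from h import *
s=arm.read_state(); R=Ro.from_quat(s["ee_rot"]).as_matrix(); p=s["position"]
for w in(36,46):
  for z in(0,10,20,30,40,50): 
    q=p+R[:,1]*w; q2=p-R[:,1]*w; print(w,z,proj("side",[[q[0],q[1],z],[q2[0],q2[1],z]]).round(1).tolist())
E
```

```text
36 0 [[326.3, 293.7], [341.5, 278.9]]
36 10 [[326.5, 290.1], [341.7, 275.4]]
36 20 [[326.6, 286.5], [341.9, 271.9]]
36 30 [[326.8, 282.9], [342.1, 268.3]]
36 40 [[326.9, 279.2], [342.3, 264.8]]
36 50 [[327.1, 275.5], [342.5, 261.1]]
46 0 [[324.2, 295.9], [343.5, 277.0]]
46 10 [[324.3, 292.3], [343.7, 273.5]]
46 20 [[324.4, 288.6], [343.9, 269.9]]
46 30 [[324.6, 285.0], [344.1, 266.4]]
46 40 [[324.7, 281.3], [344.3, 262.8]]
46 50 [[324.9, 277.6], [344.5, 259.2]]
```

Both tips are at z≈30 while the TCP reads 3.4, so at this opening the real tips are about 27 mm behind the reported TCP. I'll go lower and watch the force.

Call:
send_rows:
  steps:
    - [[-0.4, 0, 0.6, 0, 0.83], [0, 0, 0.6, 0, 0.83], [0, 0, 0.6, 0, 0.83], [0, 0, 0.3, 0, 0.83], [0, 0, 0, 0, 0.83], [0, 0, 0, 0, 0.83]]

```text
clock: 5.8
position: [515.3, -9.0, -17.5]
ee_rot: [-0.109, 0.994, 0.002, -0.002]
contact_force: [-0.7, 0.3, 0.2]
gripper_width: 70.8
```

```bash
python3 - <<'E'
from h import *
go(512.9,-9.7,-22,102.6)
E
```

```text
shift cm [ 0.25 -0.02  0.45] turn -0.002 | pos [515.3  -9.  -17.5] yang 102.5 tilt 0.33 F [-0.7  0.3  0.2] w 70.8 t 5.8 j6 -1.64
```

Call:
send_rows:
  steps:
    - [[0.2, 0, 0.4, 0, 0.83], [0, 0, 0, 0, 0.83], [0, 0, 0, 0, 0.6], [0, 0, 0, 0, 0.4], [0, 0, 0, 0, 0.4], [0, 0, 0, 0, 0.4], [0, 0, 0, 0, 0.4]]

```text
clock: 6.38
position: [513.6, -9.2, -20.8]
ee_rot: [-0.109, 0.994, 0.003, -0.001]
contact_force: [0.5, 0.0, -0.4]
gripper_width: 58.0
```

```bash
python3 - <<'E'
from h import *
go(512.9,-9.7,-22,102.6)
E
```

```text
shift cm [ 0.08 -0.03  0.12] turn -0.002 | pos [513.6  -9.2 -20.8] yang 102.5 tilt 0.3 F [ 0.5  0.  -0.4] w 58.0 t 6.38 j6 -1.64
```

Call:
send_rows:
  steps:
    - [[0, 0, -0.5, 0, 0.4], [0, 0, -1.0, 0, 0.4], [0, 0, -2, 0, 0.4], [0, 0, -2, 0, 0.4], [0, 0, -1.5, 0, 0.4], [0, 0, 0, 0.08, 0.4], [0, 0, 0, 0.1, 0.4], [0, 0, 0, 0.1, 0.4], [0, 0, 0, 0.1, 0.4], [0, 0, 0, 0.1, 0.4]]

```text
clock: 7.22
position: [513.6, -9.9, 59.4]
ee_rot: [0.141, 0.99, 0.003, 0.0]
contact_force: [0.3, 0.1, -1.0]
gripper_width: 58.2
```

Call:
send_rows:
  steps:
    - [[0, 0, 0, 0.1, 0.4], [0, 0, 0, 0.1, 0.4], [0, 0, 0, 0.08, 0.4], [0, 0, 0, 0.05, 0.4], [0, 0, 0, 0, 0.4], [0, 0, 0, 0, 0.4]]

```text
clock: 7.72
position: [513.7, -9.9, 64.7]
ee_rot: [0.311, 0.95, 0.004, 0.002]
contact_force: [0.4, 0.2, -1.0]
gripper_width: 58.2
```

```bash
python3 - <<'E'
from h import *
go(484.5,-230.5,50,55.7)
im,d=optics.get_image("side"); cv2.imwrite("pics/side3.png",cv2.resize(im[150:350,220:480],None,fx=2.5,fy=2.5))
E
```

```text
shift cm [-10.68 -19.53   1.29] turn -0.033 | pos [513.7  -9.9  64.7] yang 53.8 tilt 0.55 F [ 0.4  0.2 -1. ] w 58.2 t 7.72 j6 -2.49
```

View pics/side3.png

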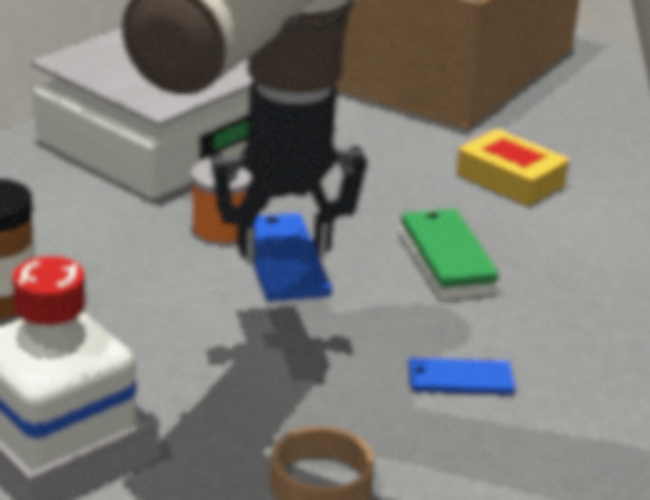

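The board is held level between the pads at crop (285,255), and fz ≈ -1 N matches 105 g. Moving to above the pile.

Call:
send_rows:
  steps:
    - [[-1.5, -2.7, 0, -0.01, 0.4], [-1.6, -2.9, 0, -0.01, 0.4], [-1.6, -2.9, 0, -0.01, 0.4], [-1.6, -2.9, 0, 0, 0.4], [-1.6, -2.9, 0, 0, 0.4], [-1.3, -2.4, 0, 0, 0.4], [-0.8, -1.4, 0, 0, 0.4], [0, 0, 0, 0, 0.4], [0, 0, 0, 0, 0.4]]

```text
clock: 8.52
position: [494.2, -223.3, 65.6]
ee_rot: [0.288, 0.958, 0.005, 0.004]
contact_force: [0.5, 0.8, -0.6]
gripper_width: 58.3
```

```bash
python3 - <<'E'
from h import *
go(484.5,-230.5,20,55.7)
E
```

```text
shift cm [ 0.43 -1.19  4.54] turn 0.014 | pos [ 494.2 -223.3   65.6] yang 56.5 tilt 0.77 F [ 0.5  0.8 -0.6] w 58.3 t 8.52 j6 -2.02
```

Call:
send_rows:
  steps:
    - [[0.4, -1.1, 1.0, 0.014, 0.4], [0, 0, 1.5, 0, 0.4], [0, 0, 1.3, 0, 0.4], [0, 0, 0.6, 0, 0.4], [0, 0, 0, 0, 0.4], [0, 0, 0, 0, 0.4]]

```text
clock: 9.02
position: [486.8, -226.4, 21.8]
ee_rot: [0.291, 0.957, 0.005, 0.006]
contact_force: [0.5, 0.4, -0.7]
gripper_width: 58.4
```

```bash
python3 - <<'E'
from h import *
go(484.5,-230.5,8,55.7)
E
```

```text
shift cm [-0.03 -0.48  1.37] turn 0.008 | pos [ 486.8 -226.4   21.8] yang 56.1 tilt 0.91 F [ 0.5  0.4 -0.7] w 58.4 t 9.02 j6 -2.01
```

Call:
send_rows:
  steps:
    - [[0, -0.48, 0.3, 0.008, 0.4], [0, 0, 0.3, 0, 0.4], [0, 0, 0, 0, 0.4], [0, 0, 0, 0, 0.4]]

```text
clock: 9.35
position: [485.9, -229.8, 17.2]
ee_rot: [0.294, 0.956, 0.006, 0.008]
contact_force: [0.3, -1.0, -1.2]
gripper_width: 58.5
```

```bash
python3 - <<'E'
from h import *
go(484.5,-230.5,8,55.7)
im,_=optics.get_image("side"); cv2.imwrite("pics/side4.png",cv2.resize(im[200:300,350:460],None,fx=6,fy=6,interpolation=cv2.INTER_CUBIC))
im,_=optics.get_image("top"); cv2.imwrite("pics/top4.png",cv2.resize(im[220:340,360:500],None,fx=5,fy=5,interpolation=cv2.INTER_CUBIC))
E
```

```text
shift cm [ 0.09 -0.14  0.92] turn 0.002 | pos [ 485.9 -229.8   17.2] yang 55.8 tilt 1.08 F [ 0.3 -1.  -1.2] w 58.5 t 9.35 j6 -2.01
```

View pics/side4.png

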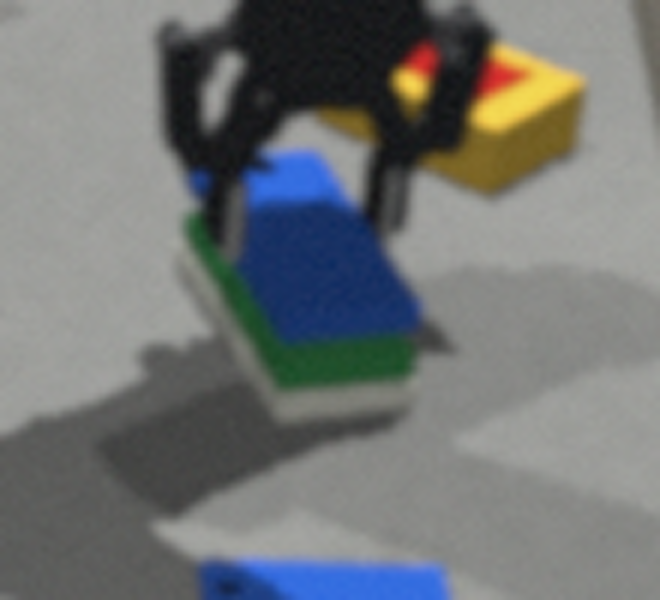

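The held board is squarely above the pile, about 10 mm clear. Lowering to contact.

Call:
send_rows:
  steps:
    - [[0.08, -0.12, 0.3, 0, 0.4], [0, 0, 0.3, 0, 0.4], [0, 0, 0.2, 0, 0.4], [0, 0, 0, 0, 0.4], [0, 0, 0, 0, 0.4]]

```text
clock: 9.87
position: [484.8, -230.6, 8.8]
ee_rot: [0.294, 0.956, 0.006, 0.008]
contact_force: [-0.5, -0.1, -0.4]
gripper_width: 58.1
```

```bash
python3 - <<'E'
from h import *
go(484.5,-230.5,8,55.7)
E
```

```text
shift cm [ 0.03 -0.01  0.08] turn 0.002 | pos [ 484.8 -230.6    8.8] yang 55.8 tilt 1.13 F [-0.5 -0.1 -0.4] w 58.1 t 9.87 j6 -2.01
```

Call:
send_rows:
  steps:
    - [[0.03, 0, 0.1, 0, 0.4], [0, 0, 0.15, 0, 0.4], [0, 0, 0, 0, 0.4]]

```text
clock: 10.12
position: [484.9, -230.7, 7.8]
ee_rot: [0.294, 0.956, 0.005, 0.008]
contact_force: [-0.8, 1.0, 0.7]
gripper_width: 58.4
```

```bash
python3 - <<'E'
from h import *
go(484.5,-230.5,8,55.7)
E
```

```text
shift cm [ 0.04 -0.01 -0.02] turn 0.003 | pos [ 484.9 -230.7    7.8] yang 55.8 tilt 1.09 F [-0.8  1.   0.7] w 58.4 t 10.12 j6 -2.01
```

Call:
send_rows:
  steps:
    - [[0.03, 0, 0.15, 0, 0.4], [0, 0, 0.1, 0, 0.4], [0, 0, 0, 0, 0.4]]

```text
clock: 10.37
position: [484.9, -230.7, 7.7]
ee_rot: [0.293, 0.956, 0.005, 0.008]
contact_force: [-0.2, 0.7, 1.3]
gripper_width: 58.2
```

Contact: z has stopped and fz has risen. Releasing gently, then rising.

Call:
send_rows:
  steps:
    - [[0, 0, 0, 0, 0.72], [0, 0, 0, 0, 0.75], [0, 0, 0, 0, 0.8], [0, 0, 0, 0, 0.85], [0, 0, 0, 0, 0.85]]

```text
clock: 10.78
position: [485.9, -230.9, 7.5]
ee_rot: [0.293, 0.956, 0.005, 0.009]
contact_force: [-0.6, 0.2, -0.4]
gripper_width: 73.1
```

Call:
send_rows:
  steps:
    - [[0, 0, -0.5, 0, 0.85], [0, 0, -1.5, 0, 0.85], [0, 0, -2.5, 0, 0.85], [0, 0, -3.5, 0, 1], [0, 0, -3.5, 0, 1], [0, 0, -3.5, 0, 1], [0, 0, -3.5, 0, 1], [0, 0, -2, 0, 1], [0, 0, 0, 0, 1]]

```text
clock: 11.53
position: [479.7, -232.2, 222.2]
ee_rot: [0.293, 0.956, 0.004, 0.006]
contact_force: [0.7, -0.5, 0.5]
gripper_width: 85.3
```

```bash
python3 - <<'E'
from h import *
go(538.6,238.4,210)
im,_=optics.get_image("side"); cv2.imwrite("pics/side5.png",cv2.resize(im[200:300,350:460],None,fx=6,fy=6,interpolation=cv2.INTER_CUBIC)); np.save("pics/s5.npy",im)
print(blobs("side",im,"blue",42,(370,220,440,285)))
E
```

```text
shift cm [21.54 42.25  1.47] turn 0 | pos [ 479.7 -232.2  222.2] yang 55.9 tilt 0.84 F [ 0.7 -0.5  0.5] w 85.3 t 11.53 j6 -2.01
[{'px': array([399.8, 244.2]), 'c': array([ 479.1, -218.5]), 'size': array([142.8,  63.2]), 'ang': -34.2, 'circ': array([ 479.6, -219. ,   74.8])}]
```

View pics/side5.png

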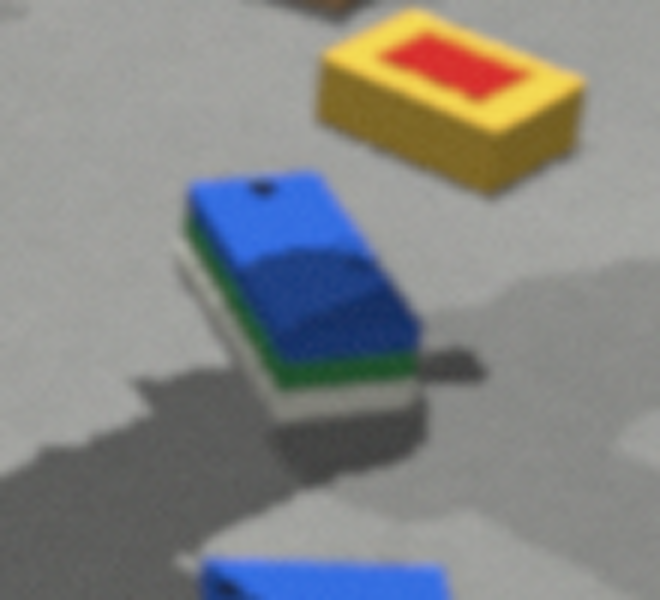

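The blue board lies flush on the green one in the side view: edges are parallel and an even green and white band shows at crop (345,375). I'll confirm that from the top later. Now I'll refine the cap centre with a rim fit of known radius while crossing over.

Call:
send_rows:
  steps:
    - [[1.7, 3.35, 0, 0, 1], [1.8, 3.55, 0, 0, 1], [1.8, 3.55, 0, 0, 1], [1.8, 3.55, 0, 0, 1], [1.8, 3.55, 0, 0, 1], [1.8, 3.55, 0, 0, 1], [1.8, 3.55, 0, 0, 1], [1.8, 3.55, 0, 0, 1], [1.8, 3.55, 0, 0, 1], [1.8, 3.55, 0, 0, 1]]

```text
clock: 12.42
position: [524.0, 168.8, 210.2]
ee_rot: [0.302, 0.953, -0.001, -0.005]
contact_force: [1.6, -0.6, -0.7]
gripper_width: 86.0
```

```bash
python3 - <<'E'
from h import *
from scipy.optimize import least_squares
go(538.6,238.4,225)
for n,box in(("top",(195,220,250,285)),("side",(215,245,265,285))):
    im=cv2.imread(f"pics/{n}0.png"); h=cv2.cvtColor(im,cv2.COLOR_BGR2HSV); H=h[...,0].astype(int)
    m=(((H<8)|(H>172))&(h[...,1]>110)&(h[...,2]>50)).astype(np.uint8); k=m*0; k[box[1]:box[3],box[0]:box[2]]=1; m*=k
    c=max(cv2.findContours(m,0,cv2.CHAIN_APPROX_NONE)[0],key=cv2.contourArea)
    P=at_z(n,c[:,0].astype(float),172)[:,:2]; _,_,R,t=cal(n); o=(-R.T@t)[:2]
    c0=P.mean(0); 
    for _ in range(5):
        u=(c0-o)/np.linalg.norm(c0-o); F=P[(P-c0)@u>-2]   # far half: true top rim
        c0=least_squares(lambda q:np.linalg.norm(F-q,axis=1)-28,c0,loss="soft_l1").x
    print(n,len(F),c0.round(1),"res",np.std(np.linalg.norm(F-c0,axis=1)).round(2), "nofix r",least_squares(lambda q:np.linalg.norm(F-q[:2],axis=1)-q[2],[*c0,28]).x.round(1))
im,_=optics.get_image("top"); print("placed",[b for b in blobs("top",im,"blue",42,(370,220,480,320))]); cv2.imwrite("pics/top6.png",im)
E
```

```text
shift cm [ 2.82  6.52 -1.49] turn 0 | pos [524.  168.8 210.2] yang 54.8 tilt 0.53 F [ 1.6 -0.6 -0.7] w 86.0 t 12.42 j6 -2.78
top 38 [539.  239.1] res 0.72 nofix r [539.9 240.1  27. ]
side 43 [539.7 247.7] res 3.73 nofix r [543.5 245.6  24.4]
placed [{'px': array([429.8, 277.6]), 'c': array([ 484.8, -231.1]), 'size': array([130. ,  60.3]), 'ang': -34.1, 'circ': array([ 485.3, -231. ,   69.3])}]
```

The placed board measures (484.8,-231.1), -34.1°, against the green board's (484.5,-230.5), -34.3°: aligned to within 1 mm. Cap centre is about (539.2,239.2).

Call:
send_rows:
  steps:
    - [[1.2, 3.0, -0.3, 0, 1], [1.0, 2.2, -0.3, 0, 1], [0, 0, 0, -0.1, 1], [0, 0, 0, -0.1, 1], [0, 0, 0, -0.1, 1], [0, 0, 0, 0, 1], [0, 0, 0, 0, 1]]

```text
clock: 13.05
position: [531.6, 236.4, 201.6]
ee_rot: [0.145, 0.989, -0.007, -0.013]
contact_force: [-0.7, -0.2, -0.3]
gripper_width: 85.4
```

```bash
python3 - <<'E'
from h import *
go(539.2,239.2,180)
E
```

```text
shift cm [-0.7   0.53  2.14] turn 0 | pos [531.6 236.4 201.6] yang 73.4 tilt 1.71 F [-0.7 -0.2 -0.3] w 85.4 t 13.05 j6 -2.55
```

Call:
send_rows:
  steps:
    - [[-0.6, 0.45, 0.5, 0, 1], [0, 0, 1, 0, 1], [0, 0, 1, 0, 1], [0, 0, 1, 0, 1], [0, 0, 0.5, 0, 1], [0, 0, 0, 0, 1], [0, 0, 0, 0, 1]]

```text
clock: 13.63
position: [536.3, 236.3, 153.3]
ee_rot: [0.149, 0.989, -0.009, -0.016]
contact_force: [-0.2, -1.6, -0.5]
gripper_width: 85.3
```

```bash
python3 - <<'E'
from h import *
go(539.2,239.2,121)
E
```

```text
shift cm [-0.29  0.44  3.22] turn 0 | pos [536.3 236.3 153.3] yang 72.9 tilt 2.13 F [-0.2 -1.6 -0.5] w 85.3 t 13.63 j6 -2.55
```

Call:
send_rows:
  steps:
    - [[-0.25, 0.4, 0.4, 0, 1], [0, 0, 0.6, 0, 1], [0, 0, 0.6, 0, 1], [0, 0, 0.6, 0, 1], [0, 0, 0.5, 0, 1], [0, 0, 0.2, 0, 1], [0, 0, 0, 0, 1], [0, 0, 0, 0, 1]]

```text
clock: 14.3
position: [539.6, 239.6, 121.9]
ee_rot: [0.149, 0.989, -0.009, -0.015]
contact_force: [-0.0, -0.2, -0.0]
gripper_width: 85.7
```

```bash
python3 - <<'E'
from h import *
go(539.2,239.2,121)
print(Ro.from_quat(arm.read_state()['ee_rot']).as_matrix().round(4).tolist())
im,_=optics.get_image("side"); cv2.imwrite("pics/side7.png",cv2.resize(im[180:330,180:330],None,fx=4,fy=4,interpolation=cv2.INTER_CUBIC))
E
```

```text
shift cm [ 0.03 -0.05  0.09] turn 0 | pos [539.6 239.6 121.9] yang 72.9 tilt 2.01 F [-0.  -0.2 -0. ] w 85.7 t 14.3 j6 -2.55
[[-0.955, 0.2946, -0.0329], [0.2952, 0.9554, -0.0125], [0.0277, -0.0216, -0.9994]]
```

View pics/side7.png

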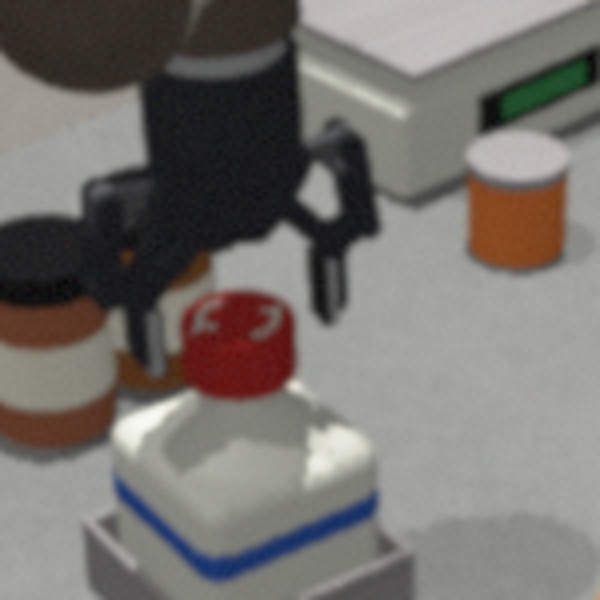

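The open fingers straddle the red cap: the tips at crop (150,370) and (330,320) are about mid-cap height and clear of the jars. Closing on it.

Call:
send_rows:
  steps:
    - [[0, -0.05, 0.3, 0, 1], [0, 0, 0.1, 0, 0.6], [0, 0, 0, 0, 0.4], [0, 0, 0, 0, 0.4], [0, 0, 0, 0, 0.4], [0, 0, 0, 0, 0.4], [0, 0, 0, 0, 0.4]]

```text
clock: 14.93
position: [540.2, 239.7, 119.1]
ee_rot: [0.149, 0.989, -0.007, -0.014]
contact_force: [0.0, 0.8, -0.6]
gripper_width: 55.2
```

Call:
send_rows:
  steps:
    - [[0, 0, 0.3, 0, 0.4], [0, 0, 0.4, 0, 0.4], [0, 0, 0.4, 0, 0.4], [0, 0, 0.4, 0, 0.4]]

```text
clock: 15.27
position: [542.1, 240.4, 109.8]
ee_rot: [0.148, 0.989, -0.006, -0.011]
contact_force: [-3.7, -0.4, 11.2]
gripper_width: 55.3
```

```bash
python3 - <<'E'
from h import *
go(539.2,239.2,110)
E
```

```text
shift cm [ 0.25 -0.2  -0.01] turn 0 | pos [542.1 240.4 109.8] yang 73.0 tilt 1.38 F [-3.7 -0.4 11.2] w 55.3 t 15.27 j6 -2.55
```

Pressed 9 mm at 11 N. Turning counter-clockwise, which is negative about tool z, while keeping the push.

Call:
send_rows:
  steps:
    - [[0.1, -0.05, 0.4, -0.08, 0.4], [0.05, 0, 0.4, -0.08, 0.4], [0.05, 0, 0.4, -0.08, 0.4], [0, 0, 0.4, -0.08, 0.4], [0, 0, 0.4, -0.08, 0.4]]

```text
clock: 15.68
position: [542.2, 243.6, 108.9]
ee_rot: [-0.062, 0.998, -0.001, -0.005]
contact_force: [-8.7, -0.4, 18.6]
gripper_width: 55.0
```

```bash
python3 - <<'E'
from h import *
go(539.2,239.2,109)
print(arm.read_state()['wrist_torque'])
E
```

```text
shift cm [ 0.35 -0.4  -0.01] turn 0 | pos [542.2 243.6 108.9] yang 97.1 tilt 0.57 F [-8.7 -0.4 18.6] w 55.0 t 15.68 j6 -2.14
[-0.10419756  2.69807433 -0.18235672]
```

Call:
send_rows:
  steps:
    - [[0.15, -0.1, 0.3, -0.08, 0.4], [0.15, -0.1, 0.3, -0.08, 0.4], [0.1, -0.1, 0.3, -0.08, 0.4], [0.1, -0.1, 0.3, -0.08, 0.4], [0.1, 0, 0.3, -0.08, 0.4]]

```text
clock: 16.1
position: [543.3, 243.9, 109.4]
ee_rot: [-0.272, 0.962, 0.003, 0.007]
contact_force: [-5.3, -0.2, 14.3]
gripper_width: 55.4
```

```bash
python3 - <<'E'
from h import *
go(539.2,239.2,109)
print(arm.read_state()['wrist_torque'])
E
```

```text
shift cm [ 0.59 -0.18  0.03] turn 0 | pos [543.3 243.9 109.4] yang 121.6 tilt 0.86 F [-5.3 -0.2 14.3] w 55.4 t 16.1 j6 -1.71
[-0.04856942  1.54008265 -0.03362286]
```

Call:
send_rows:
  steps:
    - [[0.2, -0.1, 0.3, -0.08, 0.4], [0.2, -0.05, 0.3, -0.08, 0.4], [0.2, 0, 0.3, -0.08, 0.4], [0.2, 0, 0.3, -0.08, 0.4], [0.2, 0.05, 0.3, -0.08, 0.4], [0.1, 0.1, 0.3, -0.08, 0.4]]

```text
clock: 16.6
position: [543.6, 245.3, 110.1]
ee_rot: [-0.507, 0.862, 0.001, 0.024]
contact_force: [-4.5, -1.4, 13.0]
gripper_width: 55.3
```

```bash
python3 - <<'E'
from h import *
go(539.2,239.2,109)
print(arm.read_state()['wrist_torque'])
E
```

```text
shift cm [0.75 0.09 0.08] turn 0 | pos [543.6 245.3 110.1] yang 150.9 tilt 2.78 F [-4.5 -1.4 13. ] w 55.3 t 16.6 j6 -1.21
[-0.33387013  1.2210145  -0.01692948]
```

Call:
send_rows:
  steps:
    - [[0.1, 0.1, 0.3, -0.06, 0.4], [0, 0, 0.1, -0.04, 0.4], [0, 0, -0.3, 0, 0.4], [0, 0, -0.4, 0, 0.4], [0, 0, -0.5, 0, 0.4], [0, 0, -0.5, 0, 0.4], [0, 0, -0.5, 0, 0.4]]

```text
clock: 17.18
position: [541.6, 244.5, 135.3]
ee_rot: [-0.554, 0.832, -0.001, 0.026]
contact_force: [-0.2, -0.4, 0.6]
gripper_width: 55.1
```

```bash
python3 - <<'E'
from h import *
go(539.2,239.2,180)
s=arm.read_state();print(s['wrist_torque'],Ro.from_quat(s['ee_rot']).as_matrix()[:,2].round(4))
E
```

```text
shift cm [ 0.39 -0.12 -4.49] turn 0 | pos [541.6 244.5 135.3] yang 157.3 tilt 3.02 F [-0.2 -0.4  0.6] w 55.1 t 17.18 j6 -1.1
[-0.03485561  0.06109237 -0.0011915 ] [ 0.0449  0.0276 -0.9986]
```

Call:
send_rows:
  steps:
    - [[0.1, 0, -1, 0, 0.4], [0.1, 0, -1.5, 0, 0.4], [0.1, 0, -1.5, 0, 0.4], [0, 0, -1.5, 0, 0.4], [0, 0, -1, 0, 0.4], [0, 0, -0.5, 0, 0.4], [0, 0, 0, 0, 0.4], [0, 0, 0, 0, 0.4]]

```text
clock: 17.85
position: [536.9, 239.2, 210.2]
ee_rot: [-0.553, 0.832, -0.001, 0.026]
contact_force: [0.4, -0.4, -0.0]
gripper_width: 54.9
```

```bash
python3 - <<'E'
from h import *
go(539.2,239.2,209)
s=arm.read_state();print(Ro.from_quat(s['ee_rot']).as_matrix()[:,2].round(4),s['joints'].round(3))
im,d=optics.get_image("side"); cv2.imwrite("pics/side8.png",cv2.resize(im[150:320,160:350],None,fx=4,fy=4,interpolation=cv2.INTER_CUBIC)); cv2.imwrite("pics/side8f.png",im); np.save("pics/side8.npy",d)
E
```

```text
shift cm [-0.09 -0.21  0.13] turn 0 | pos [536.9 239.2 210.2] yang 157.2 tilt 2.98 F [ 0.4 -0.4 -0. ] w 54.9 t 17.85 j6 -1.1
[ 0.0441  0.0276 -0.9986] [ 0.698  0.294 -0.131  0.008 -1.095 -1.099]
```

View pics/side8.png

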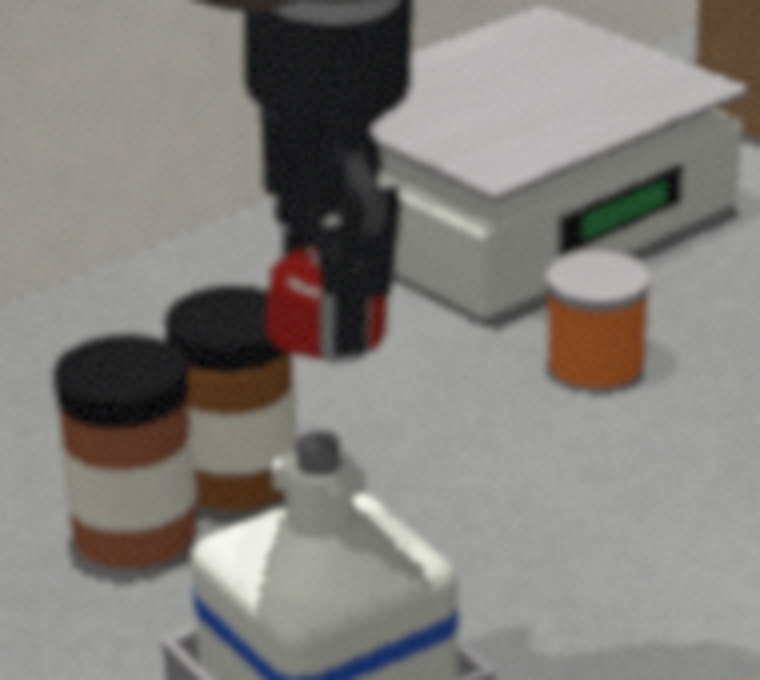

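The cap is off and held at crop (327,300) above the open neck at (319,450). Checking its lateral offset and tilt numerically.

```bash
python3 - <<'E'
from h import *
s=arm.read_state(); Rn=Ro.from_quat(s['ee_rot']).as_matrix(); Rg=Ro.from_quat([.149,.989,-.007,-.014]).as_matrix()
up=Rn@Rg.T@[0,0,1]; print("cap up",up.round(3),np.degrees(np.arccos(up[2])).round(1))
pg=np.array([540.2,239.7,119.1]); cg=np.array([539.2,239.2,157]); print("cap centre by kinematics",(s["position"]+Rn@Rg.T@(cg-pg)).round(1))
print("axis px z124,142,247",proj("side",[[539.2,239.2,z] for z in(124,145,232,247)]).round(1).tolist())
im=cv2.imread("pics/side8f.png"); h=cv2.cvtColor(im,cv2.COLOR_BGR2HSV); H=h[...,0].astype(int)
m=((H<8)|(H>172))&(h[...,1]>150)&(h[...,2]>50); m[:205]=0;m[245:]=0;m[:,:220]=0;m[:,260:]=0
v,u=np.nonzero(m); d=np.load("pics/side8.npy")
for r in range(v.min(),v.max()+1,3): q=u[v==r]; print(r,q.min(),q.max(),end="; ")
X=at_depth("side",np.c_[u,v],d[v,u]); print(X.min(0),X.max(0),np.median(X,0))
im,_=optics.get_image("top"); cv2.imwrite("pics/top9.png",im)
print([b for b in blobs("top",im,"red",262,(180,200,260,290),40)])
for c,z,bx in(("blue",42,(370,220,480,320)),("blue",14,(340,300,390,360))): print(c,[b for b in blobs("top",im,c,z,bx)])
E
```

```text
cap up [-0.037 -0.058  0.998] 3.9
cap centre by kinematics [535.9 235.9 247.8]
axis px z124,142,247 [[242.3, 278.9], [241.9, 270.2], [240.3, 232.1], [240.0, 225.3]]
212 233 235; 215 231 237; 218 229 240; 221 228 231; 224 227 255; 227 226 254; 230 226 254; 233 227 254; 236 229 238; [-261.65178067  114.08384718   90.6254808 ] [735.79572794 901.98208068 822.45809213] [533.18340982 263.62431088 256.35349495]
[{'px': array([223.3, 249.6]), 'c': array([522.5, 216.4]), 'size': array([49.7, 18.7]), 'ang': -31.0, 'circ': array([526.6, 223.3,  24.9])}]
blue [{'px': array([429.8, 277.6]), 'c': array([ 484.8, -231.1]), 'size': array([130. ,  60.2]), 'ang': -34.1, 'circ': array([ 485.3, -231. ,   69.3])}]
blue [{'px': array([364.5, 333.1]), 'c': array([356.7, -79. ]), 'size': array([91.3, 41.8]), 'ang': 41.9, 'circ': array([357. , -78.7,  49. ])}]
```

Call:
send_rows:
  steps:
    - [[-0.2, -0.1, 0, 0, 0.4], [-0.2, -0.1, 0, 0, 0.4], [0, 0, 0, 0, 0.4], [0, 0, 0, 0, 0.4], [0, 0, 0, 0, 0.4]]

```text
clock: 18.37
position: [539.5, 241.6, 206.5]
ee_rot: [-0.553, 0.833, -0.001, 0.022]
contact_force: [0.3, -0.6, -0.1]
gripper_width: 55.4
```

```bash
python3 - <<'E'
from h import *
go(539.2,239.2,209)
s=arm.read_state(); Rn=Ro.from_quat(s['ee_rot']).as_matrix(); Rg=Ro.from_quat([.149,.989,-.007,-.014]).as_matrix()
print("cap centre",(s["position"]+Rn@Rg.T@(np.array([539.2,239.2,157])-[540.2,239.7,119.1])).round(1),np.abs(s["joint_vel"]).max())
im,_=optics.get_image("top"); a=cv2.imread("pics/top0.png")
for nm,(u,v) in dict(jarA=(239,160),jarB=(274,160),tin=(383,188),tape=(280,337),snack=(509,253),gift=(119,258),bcap=(176,247)).items():
    b=(slice(v-22,v+22),slice(u-22,u+22)); 
    print(nm,np.round(cv2.phaseCorrelate(cv2.cvtColor(a[b],6).astype(float),cv2.cvtColor(im[b],6).astype(float))[0],1))
cv2.imwrite("pics/top10.png",im)
E
```

```text
shift cm [ 0.22 -0.08 -0.25] turn 0 | pos [539.5 241.6 206.5] yang 157.2 tilt 2.57 F [ 0.3 -0.6 -0.1] w 55.4 t 18.37 j6 -1.1
cap centre [538.7 238.5 244.3] 0.006941012232404762
jarA [0.5 0.5]
jarB [0.5 0.4]
tin [0.5 0.4]
tape [0.3 0.3]
snack [0.5 0.5]
gift [0.3 2.9]
bcap [0.7 0.8]
```

View pics/top10.png

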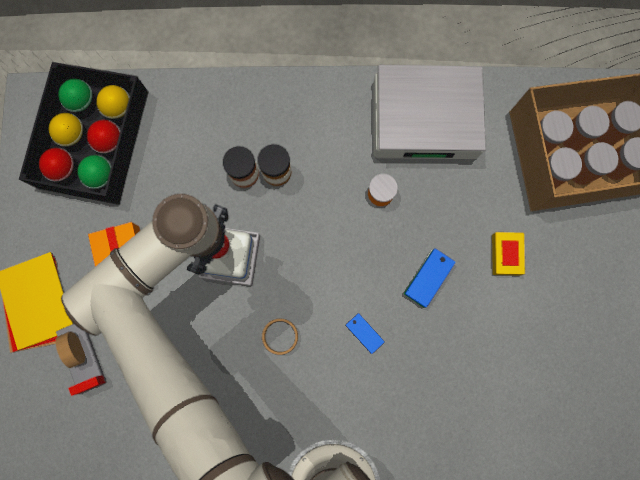

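The blue board covers the green pile at (429,278), the cap is held over the jug, and the bystanders are in place. The gift box is half hidden by the arm, which explains its odd correlation. Handing in.

```bash
python3 -c "
from bench import job
print(job.job_done())"
```

```text
the job is handed in; nothing more can be done
None
```

I laid the blue board on the pile and let go of it. Then I pressed the red cap down about 9 mm, turned it about 84° counter-clockwise and lifted it off. I handed the job in at about 18.4 s, still holding the cap above the neck.

**Last checks**
- **Board:** the top camera puts it at (484.8, -231.1) at -34.1°. The green board measured (484.5, -230.5) at -34.3°, so they agree to within 1 mm and 0.2°.
- **Cap:** by kinematics its centre is within 1 mm of the jug's axis and 87 mm above its seat. It leans about 3–4°, because tilt built up in the tool and the moves have no way to correct it.
- **Bystanders:** the jars, tin, tape, snack box and black cap show no shift (under 1 pixel). The gift box gave a 2.9 pixel mismatch. The arm half hides it there, and I kept well above it, so I put that down to the overlap but could not confirm it.

**What disagreed:** the finger tips really sit about 20–27 mm behind the reported TCP. My first grasp therefore closed above the board without touching it. I measured the offset in the side camera and the second grasp held.

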